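Feed one lid to the open honey jar's side

TASK

Get a lid ready for the honey jar that still has none: press the lid dispenser's plunger all the way in, once, and let it spring back out, so that a single gold lid comes down the chute onto the deck. Then push that lid sideways along the deck with a fingertip until it rests against the end stop on the side where the open jar stands. Only push the lid, do not pick it up; the other lids stay in the magazine, and the jars and other things stay where they are.

Things in the scene. Friction and masses are not known exactly. Their poses are not given: they have to be found in the camera images.
- lid_dispenser: bench-top lid dispenser, screwed down: blue cheeks, a clear upright magazine (88 x 88 mm, 80 to 232 mm above the bench) with gold lids, a black push knob on a rod behind it, chute and steel deck in front. Origin on the bench under the magazine's axis; +y = the way the plunger is pushed and the lid comes out, +x = along the deck. Rod bearing: y -122 to -112 mm, 108 mm high.
- lane (a point): middle of the deck's lane, on its surface 8 mm above the bench, 170 mm in +y from the magazine's axis. The lane is flat, 81 mm wide (y 129.5 to 210.5 mm) and runs along x to an end stop at each end (two 14 mm high steel blocks, inner face at x = +/-104 mm). In front an 18 mm high rail; behind, at x beyond +/-50 mm, 10 mm high rails with slanted lead-ins.
- chute_foot (a point): foot of the chute, where it meets the deck, 126 mm in +y from the magazine's axis. The chute is 80 mm wide and comes down in a curve from 80 mm high at y = 30 mm; its side walls (x = +/-39 to 43 mm) come down with it, about 13 mm above it, and end at about y = 103 mm, 28 mm above the bench.
- plunger (a joint): plunger: 0 = out (as it starts), 0.070 m = fully in, against a hard stop. A spring pushes it back out: 3 N at the start of the stroke, about 7 N at the end. Each full stroke pushes the lowest lid out of the magazine; the next lid drops down when the plunger is back out.
- plunger_face (a point): centre of the outer face of the plunger's black round knob (44 mm diameter, 14 mm thick), 87 mm above the bench, 206 mm behind the magazine's axis when out; it moves with the plunger and is pushed in the dispenser's +y direction. When fully in the face is 136 mm behind the magazine's axis.
- magazine (a point): point on the magazine's axis at the bed, 80 mm above the bench; the lowest lid stands on it.
- stop_far (a point): on the deck's surface (8 mm above the bench), on the middle line of the lane: where the centre of a lid is when it rests against the end stop at the dispenser's +x end (the end farther from the robot).
- stop_near (a point): the same for the end stop at the dispenser's -x end (nearer the robot).
- lid_1: lowest gold twist-off lid in the magazine, the one to be fed: a 70 mm round, 15 mm high, 14 g tin lid, slippery (it slides with less than 1 N). Origin at the centre of its underside, z up. Once fed it lies flat on the deck in the lane, in front of the chute, more or less against the front rail.
- lid_2: gold twist-off lid like lid_1, number 2 from the bottom of the stack; must stay in the magazine. Origin at the centre of its underside.
- lid_3: gold twist-off lid like lid_1, number 3 from the bottom of the stack; must stay in the magazine. Origin at the centre of its underside.
- lid_4: gold twist-off lid like lid_1, number 4 from the bottom of the stack; must stay in the magazine. Origin at the centre of its underside.
- lid_5: gold twist-off lid like lid_1, number 5 from the bottom of the stack; must stay in the magazine. Origin at the centre of its underside.
- lid_6: gold twist-off lid like lid_1, number 6 from the bottom of the stack; must stay in the magazine. Origin at the centre of its underside.
- open_jar: honey jar without a lid: dark honey, pale open glass neck on top; 82 mm diameter, 105 mm high, 0.7 kg, loose. Stands on the bench beyond the deck's front rail, near one end of the deck or the other. Origin at the centre of its underside. Not to be moved.
- capped_jar: the same jar already closed with a gold lid, 107 mm high, near the other end of the deck. Not to be moved.
- tape_roll: roll of brown packing tape lying flat, 100 mm diameter, 48 mm high, loose. Origin at the centre of its underside. Not to be moved.
- refractometer: hand refractometer (dark tube with rubber eyepiece and silver prism end), 150 mm long along its y axis, 34 mm high, lying on the bench, loose. Origin under its middle. Not to be moved.
There are look-alikes about, which are no part of the job. Leave any orange or pink look-alike of the lid_6 alone.

How it is judged:
By the outcome, as a careful person would: the job done as asked, in the order asked, and still so for the second after the job is handed in, with the robot touching nothing.
It also fails if it takes over 51 s, if anything falls off the work surface, if the arm or the gripper's body presses on something with over 40 N, if the wrist force passes 120 N, or if a joint passes its speed limit or range.

ROBOT

A 7-joint arm with a two-finger parallel gripper is mounted at the origin on the work surface. World frame = base frame: x ahead of the robot, y to its left, z up, the work surface at z = 0. Lengths are in mm, angles in degrees, forces in N, time in s.
With the tool pointing down it reaches from about 400 to 850 mm from the base axis. Payload 4.5 kg.
Tool frame: the origin (TCP) lies at the very end of the fingers, on their centre line; the grasp point (between the pads) lies 19 mm behind it; x points along the fingers, y is the direction in which the jaws open and shut, and the axes are right-handed (so a half turn about x gives the same grasp; the last joint's range is limited). The gripper opens to 85 mm and grips with 20 to 120 N. Pads are 22 mm wide; open, the fingers measure 114 mm over their backs; the gripper's body (76 mm by 85 mm) begins 54 mm behind the grasp point. The pads swing forward as they close: fully open they stand 13 mm farther back than shut.
Start: joints at [78.312, 39.483, -11.15, 89.685, 9.013, 51.709, -12.324], TCP at [147.256, -607.429, 231.317] pointing down, gripper open.
Joint ranges: [-172.22, 172.22], [-26.19, 119.32], [-84.43, 86.54], [7.71, 146.69], [-57.33, 237.33], [2.42, 119.75], [-152.13, 152.13]. Speed limits (degrees/s): [147.25, 147.25, 180, 180, 180, 180, 180].

INTERFACE

Orientations are given as [roll, pitch, yaw] about the fixed x, y, z axes, in that order (R = Rz(yaw) Ry(pitch) Rx(roll)).
In Python, from bench import r gives the robot as it stands.
- The arm moves only by the tool apply_moves, never from a script. Its arguments are lists of equal length, an entry for each row: "linear": the shift along the world's x, y, z in cm, a list of three; "roll": the turn about the world's z in degrees. A call has 1 to 8 rows; each row is the pose to reach, as a shift and turn from the pose commanded when the call began; what a row does not reach only later rows make up. A row lasts 1/10 s, in which the tool goes at most 50 mm and 8.59 degrees, less where a joint would pass 70% of its speed; a pose out of reach is approached as far as the arm can. A call with a gripper value outside its range is refused whole. "claw" is the gripper's target within -1 to 1 (shut at 1, half-way at 0, fully open at -1), set as the call begins (left out, the last holds). The fingers move at their own pace and stop on an object; "force" is the grip in N (left out, the last holds). Time passes only in rows, so rows that repeat a pose let the fingers close. It gives the time, the measured TCP pose, the force and the opening at its end, in the units of the state.
- r.get_state(): the state, without advancing time (a new reading comes with each control period).
- r.camera(name): name is "scene" or "top" or "wrist"; returns a dict with "pixels" (384x512x3 uint8, blue, green, red), "z_map" (384x512 float32, mm along the optical axis (not along the pixel's ray), 0 where there is no reading), "K" (3x3 intrinsics, pixels), "R" (3x3) and "t" (3): a world point X has camera coordinates R X + t; the wrist camera has in their place "T_tool_cam" (4x4, takes a point from camera to tool coordinates, whose origin is the TCP and whose axes are the tool frame's). Camera axes: x right, y down, z forward; pixel columns grow to the right and rows downward; lengths in mm; the calibration is good to about 2 mm. A picture is of the moment at which its call begins: read the wrist's pose just before it.
- r.hand_in(): hands the job in, once; it reports no verdict.
The state is a dict: "clock": time; "joints": joint angles; "qd": joint speeds; "joint_torque": joint torques, N m; "tcp_pos": TCP position; "tool_rot": TCP orientation; "force": force on the tool from outside, world axes, zero at the start; "torque": the same for the moment, N m; "width": finger opening in mm.
Only numpy, scipy, OpenCV 4.12 (cv2) and the standard library are available. Lean on these libraries where they do the work, as an engineer would, in place of code of your own. Each camera call takes 0.05 s, during which the arm holds its last target. There are 200 camera calls.

## Working session

There is one attempt and no reset: what is moved stays moved. The work goes in short steps, Python scripts to look and compute and a tool call to move; the robot and the scene stay as the last step left them, time stands still between calls to the robot, and variables do not carry over. Pictures are saved under pics/ and viewed, about 8 in all and at most 12, crops included, and the job is handed in when it is done.

Besides the shell and the picture viewer there is one more tool, called after "Request:" as name([rows], argument=value, ...), one row to a line, values as JSON. apply_moves: Moves the arm, as the interface text tells. Its arguments: {"type":"object","properties":{"linear":{"type":"array","items":{"type":"array","items":{"type":"number"}}},"roll":{"type":"array","items":{"type":"number"}},"claw":{"type":"number"},"force":{"type":"number"}},"required":["linear","roll"]}

```bash
mkdir -p pics; cat > h.py <<'E'
import numpy as np, cv2
from bench import r
def shot(n,f):
    c=r.camera(n); cv2.imwrite('pics/'+f,c['pixels']); np.savez('pics/'+f[:-4]+'.npz',**{k:np.array(v) for k,v in c.items()}); return c
def pts(c):
    z=np.array(c['z_map'],float); K=np.array(c['K']); v,u=np.mgrid[:z.shape[0],:z.shape[1]]
    p=np.stack([(u-K[0,2])/K[0,0]*z,(v-K[1,2])/K[1,1]*z,z],-1)
    if 'T_tool_cam' in c: return p
    return (p-np.array(c['t']))@np.array(c['R'])
E
python3 - <<'E'
from h import *
a=shot('top','top.png');b=shot('scene','scene.png')
cv2.imwrite('pics/both.png',cv2.resize(np.vstack([a['pixels'],b['pixels']]),(450,675))[:, :]) 
s=r.get_state();print(s['clock'],s['tcp_pos'],s['tool_rot'],s['width'])
E
```

```text
0.1 [ 147.03370077 -606.86624703  230.55899966] [-85.07127521  89.90613168 108.55752313] 85.67462226640335
```

View pics/top.png

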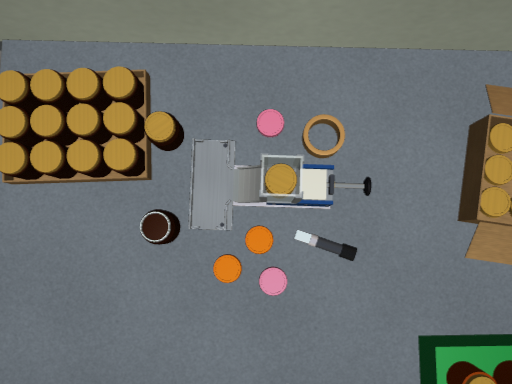

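View pics/scene.png

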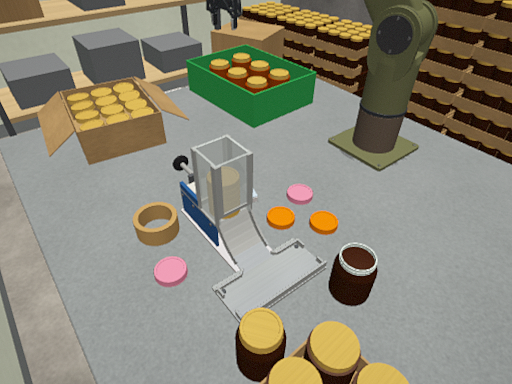

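Top view: the knob is at about (368,186), the magazine at (281,178) and the deck at (213,185). The open jar at (155,227) is by the lower deck end; the capped jar is at (160,127). Next I measure the dispenser's frame.

```bash
python3 - <<'E'
from h import *
c=dict(np.load('pics/top.npz'));P=pts(c);im=c['pixels']
def pr(n,u,v): print(n,P[v,u].round(0))
for n,u,v in [('knob',368,186),('deck',213,185),('jar',155,227),('capped',160,127),('tape',323,117),('refr',325,244),('topleft',2,2+60),('lidmag',281,178),('rod',350,186)]: pr(n,u,v)
def region(u0,u1,v0,v1,z0,z1,n):
    q=P[v0:v1,u0:u1].reshape(-1,3);q=q[(q[:,2]>z0)&(q[:,2]<z1)]
    print(n,len(q),q.mean(0).round(1),'med',np.median(q,0).round(1)); 
    if len(q)>3: print('  rect',cv2.minAreaRect(q[:,:2].astype(np.float32)))
    return q
region(358,380,170,203,50,120,'knob')
region(335,358,180,192,60,120,'rod')
region(185,238,135,235,4,30,'deck')
region(250,312,145,212,215,250,'magrim')
region(138,175,208,246,80,130,'openjar')
region(300,348,112,160,35,60,'tape')
region(290,360,225,262,12,50,'refr')
region(140,180,108,148,90,125,'capped')
print(np.array(c['R']).round(3),np.array(c['t']).round(0))
E
```

```text
knob [ 587. -166.  105.]
deck [589. 194.   8.]
jar [481. 313.  96.]
capped [709. 309. 107.]
tape [756. -69.  46.]
refr [453. -82.  27.]
topleft [890. 746.  -3.]
lidmag [592.  32. 170.]
rod [ 587. -128.   95.]
knob 158 [ 587.9 -161.6   98.4] med [ 587.6 -162.4   99.2]
  rect ((588.028564453125, -158.74949645996094), (41.27973175048828, 25.749441146850586), 1.0962687730789185)
rod 116 [ 588.9 -119.5   91.5] med [ 588.7 -119.3   91.5]
  rect ((588.3326416015625, -119.20258331298828), (11.63832950592041, 51.67814254760742), 1.5292083024978638)
deck 3946 [590.7 195.5   9.8] med [590.2 195.7   8.5]
  rect ((591.3507080078125, 199.17056274414062), (246.49072265625, 130.6907958984375), 1.9175615310668945)
magrim 535 [591.5  32.6 230.2] med [594.4  32.1 231.3]
  rect ((590.1929321289062, 33.386802673339844), (88.51780700683594, 86.73014831542969), 0.09539278596639633)
openjar 884 [482.6 309.7  95.6] med [482.5 309.8  96.8]
  rect ((482.18292236328125, 310.1181335449219), (75.94824981689453, 71.5157699584961), 1.7207415103912354)
tape 644 [713.5 -70.   46.8] med [713.5 -70.2  47.3]
  rect ((713.8312377929688, -70.5025405883789), (99.06392669677734, 98.1747817993164), 2.8485918045043945)
refr 728 [451.4 -85.8  24.5] med [451.3 -87.4  24.2]
  rect ((452.47918701171875, -80.98101806640625), (149.90672302246094, 33.637657165527344), 73.1181411743164)
capped 745 [711.1 311.3 105.2] med [710.9 311.3 105.6]
  rect ((711.8577270507812, 312.3631286621094), (68.22216796875, 67.39307403564453), 69.97350311279297)
[[ 0.03  -0.999 -0.017]
 [-0.997 -0.028 -0.072]
 [ 0.072  0.019 -0.997]] [  66.  557. 1167.]
```

The dispenser is nearly aligned with the world: its magazine is at about (590,33) and its +x is world +x. The open jar is at (482,310), so the goal is stop_near. I'll approach the knob with the fingers shut.

Request:
apply_moves([
  [0, 0, 4],
  [3, 2.5, 7],
  [7, 6, 7],
  [10.5, 9, 7],
  [14, 12, 7],
  [17.5, 15, 7],
  [21, 18, 7],
  [24.5, 21, 7],
], roll=[0, -2, -4, -6, -8, -10, -12, -13.6], claw=1, force=40)

```text
clock: 0.9
tcp_pos: [393.2, -395.9, 301.0]
tool_rot: [-29.0, 90.0, 151.0]
force: [0.3, -0.8, -0.3]
width: 0.0
```

Request:
apply_moves([
  [3.5, 2.5, 0],
  [7, 5, 0],
  [10.5, 7.5, 0],
  [14, 10, 0],
  [17, 12.5, 0],
  [19.6, 15, 0],
  [19.6, 16.5, -3],
  [19.6, 16.5, -6],
], roll=[0, 0, 0, 0, 0, 0, 0, 0])

```text
clock: 1.7
tcp_pos: [590.1, -228.0, 240.8]
tool_rot: [-131.9, 89.8, 48.5]
force: [-0.7, -0.4, -0.5]
width: 0.1
```

```bash
python3 - <<'E'
from h import *
from scipy.spatial.transform import Rotation as Ro
s=r.get_state();print(s['clock'],s['tcp_pos'],s['width'],s['force'])
print(Ro.from_euler('xyz',s['tool_rot'],degrees=True).as_matrix().round(3))
c=dict(np.load('pics/top.npz'));P=pts(c)
q=P[160:208,295:335].reshape(-1,3);q=q[q[:,2]>60];print('white',q.min(0),q.max(0),np.median(q,0))
E
```

```text
1.7 [ 590.13308143 -228.01067622  240.75683894] 0.12648362912128167 [-0.65818415 -0.44063042 -0.53667994]
[[ 0.002  0.006 -1.   ]
 [ 0.002 -1.    -0.006]
 [-1.    -0.002 -0.002]]
white [469.77979132 -91.92875384  62.21886788] [ 635.19570054   60.00533147 1205.54846073] [587.48460356 -44.16589412  94.37377928]
```

Request:
apply_moves([
  [-0.1, 0, -4],
  [-0.2, 0, -8],
  [-0.2, 0, -12],
  [-0.2, 0, -15],
  [-0.2, 0, -16.6],
  [-0.2, 1, -16.6],
  [-0.2, 2, -16.6],
  [-0.2, 3, -16.6],
], roll=[0, 0, 0, 0, 0, 0, 0, 0])

```text
clock: 2.5
tcp_pos: [587.8, -201.1, 77.1]
tool_rot: [177.5, 89.8, -2.5]
force: [0.0, -0.4, -0.1]
width: -0.0
```

```bash
python3 - <<'E'
from h import *
a=shot('top','t2.png')['pixels'];b=shot('scene','s2.png')['pixels']
cv2.imwrite('pics/v2.png',np.hstack([cv2.resize(a[120:260,180:400],None,fx=1.8,fy=1.8,)[:252],cv2.resize(b[100:240,130:330],None,fx=1.8,fy=1.8)[:252]]))
print(r.get_state()['force'])
E
```

```text
[-0.272528   -0.92464454 -0.96747234]
```

View pics/v2.png

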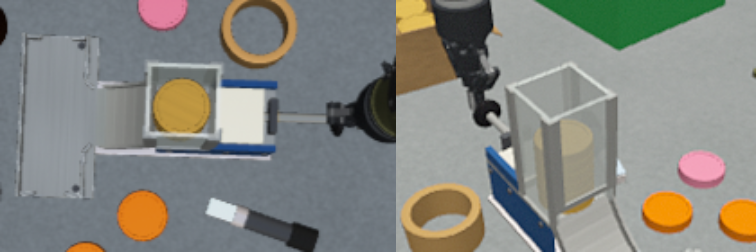

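The shut fingertips stand just behind the knob and line up with it. Now the push.

Request:
apply_moves([
  [0, 1, 0],
  [0, 2, 0],
  [0, 3, 0],
  [0, 4, 0],
  [0, 5, 0],
  [0, 6, 0],
  [0, 6.6, 0],
  [0, 7, 0],
], roll=[0, 0, 0, 0, 0, 0, 0, 0])

```text
clock: 3.4
tcp_pos: [587.0, -134.6, 76.2]
tool_rot: [118.6, 89.7, -61.5]
force: [1.1, -7.1, 3.8]
width: 0.3
```

Request:
apply_moves([
  [0, 0.3, 0],
  [0, 0.6, 0],
  [0, 0.8, 0],
  [0, 0.8, 0],
], roll=[0, 0, 0, 0])

```text
clock: 3.8
tcp_pos: [587.0, -127.0, 76.2]
tool_rot: [118.5, 89.7, -61.6]
force: [0.1, -6.5, 3.0]
width: -0.5
```

Request:
apply_moves([
  [0, 0.3, 0],
  [0, 0.6, 0],
  [0, 0.6, 0],
], roll=[0, 0, 0])

```text
clock: 4.1
tcp_pos: [587.0, -121.1, 76.2]
tool_rot: [119.7, 89.7, -60.4]
force: [-0.2, -5.5, 2.4]
width: -0.1
```

Request:
apply_moves([
  [0, 0.3, 0],
  [0, 0.5, 0],
  [0, 0.5, 0],
], roll=[0, 0, 0])

```text
clock: 4.4
tcp_pos: [587.0, -117.7, 76.2]
tool_rot: [113.5, 89.6, -66.7]
force: [0.8, -8.4, 3.0]
width: 0.1
```

Request:
apply_moves([
  [0, 0.2, 0],
  [0, 0.4, 0],
  [0, 0.4, 0],
], roll=[0, 0, 0])

```text
clock: 4.7
tcp_pos: [587.0, -117.6, 76.4]
tool_rot: [106.3, 89.4, -74.0]
force: [1.2, -14.3, 1.6]
width: 0.1
```

The tool stopped at y = -117.6 while the force rose from 8 to 14 N, so the plunger is at its hard stop. I'll let it spring back.

Request:
apply_moves([
  [0, -1, 0],
  [0, -2, 0],
  [0, -3.5, 0],
  [0, -5, 0],
  [0, -6.5, 0],
  [0, -8, 0],
  [0, -10, 0],
  [0, -11.5, 0],
], roll=[0, 0, 0, 0, 0, 0, 0, 0])

```text
clock: 5.5
tcp_pos: [585.6, -225.2, 74.8]
tool_rot: [-40.3, 89.9, 139.7]
force: [-0.5, -0.6, 0.0]
width: -0.2
```

Request:
apply_moves([
  [0, 0, 2],
  [0, 0, 5],
  [0, 0, 9],
  [-3, 0, 12],
  [-7, 0, 12],
  [-11, 0, 12],
  [-14, 2, 12],
  [-14, 6, 12],
], roll=[0, 0, 0, 0, 0, 0, 0, 0])

```text
clock: 6.3
tcp_pos: [440.3, -167.4, 195.1]
tool_rot: [11.7, 89.6, -168.8]
force: [1.3, 0.3, -0.4]
width: 0.0
```

```bash
python3 - <<'E'
from h import *
a=shot('top','t3.png')['pixels'];b=shot('scene','s3.png')['pixels']
cv2.imwrite('pics/v3.png',np.hstack([cv2.resize(a[120:260,180:400],None,fx=1.8,fy=1.8,)[:252],cv2.resize(b[130:330,130:330],(360,252))]))
print(r.get_state()['force'])
E
```

```text
[ 1.22732395 -0.38975893  1.29603252]
```

View pics/v3.png

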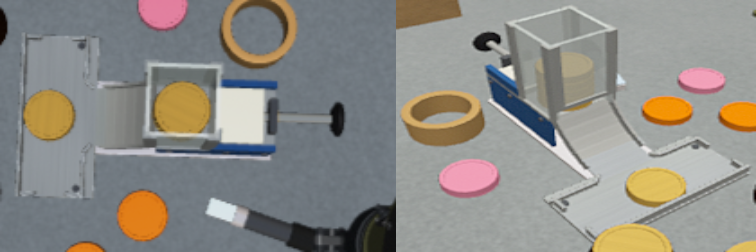

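One lid lies flat on the deck, at about px (207,183), and the plunger is out again. Now I compute its position.

```bash
python3 - <<'E'
from h import *
c=dict(np.load('pics/t3.npz'));P=pts(c);hsv=cv2.cvtColor(c['pixels'],cv2.COLOR_BGR2HSV)
m=cv2.inRange(hsv,(15,120,80),(35,255,255));m[:, :190]=0;m[:,240:]=0;m[:140]=0;m[230:]=0
q=P[m>0];print(len(q),q.mean(0),np.median(q,0),cv2.minEnclosingCircle(q[:,:2].astype(np.float32)))
# rail / stop tops
d=P[135:235,185:240].reshape(-1,3);s=d[(d[:,2]>17)&(d[:,2]<27)&(abs(d[:,0]-590)>95)];
for sg in(-1,1):
  e=s[(s[:,0]-590)*sg>0];print(len(e),e.min(0),e.max(0))
f=P[135:235,185:240].reshape(-1,3);f=f[(f[:,2]>20)&(f[:,2]<30)&(f[:,1]>230)];print('front',len(f),np.polyfit(f[:,0],f[:,1],1),f[:,1].min())
print(r.get_state()['tcp_pos'])
E
```

```text
612 [589.6476925  206.65432884  29.20967306] [589.99508817 207.5097088   21.55046695] ((540.2398071289062, 147.37704467773438), 112.24283599853516)
57 [481.21669531 159.56060336  17.51237962] [493.61761622 249.10994511  26.79250597]
61 [685.0303585  157.25225784  17.04799239] [702.22263095 248.32610624  26.04571361]
front 279 [-3.34031696e-03  2.45334922e+02] 230.02382094554423
[ 445.36999901 -158.70103151  195.35834775]
```

Request:
apply_moves([
  [0, 4.5, 0],
  [0, 9, 0],
  [0, 13.5, 0],
  [0, 18, 0],
  [0, 22.5, 0],
  [1, 27, 0],
  [2, 31, 0],
  [4, 35, 0],
], roll=[0, 0, 0, 0, 0, 0, 0, 0])

```text
clock: 7.2
tcp_pos: [485.1, 187.8, 195.1]
tool_rot: [4.6, 89.8, -175.2]
force: [0.7, -0.8, 0.4]
width: -0.3
```

Request:
apply_moves([
  [4, 0.5, 0],
  [8, 1, 0],
  [12, 1.5, 0],
  [16, 1.5, 0],
  [16.5, 1.5, -3],
  [16.5, 1.5, -7],
  [16.5, 1.5, -11],
  [16.5, 1.5, -13],
], roll=[0, 0, 0, 0, 0, 0, 0, 0])

```text
clock: 8.0
tcp_pos: [648.6, 200.0, 60.8]
tool_rot: [9.6, 89.6, -170.4]
force: [-0.4, 0.1, -1.2]
width: -0.0
```

```bash
python3 - <<'E'
from h import *
from scipy.spatial.transform import Rotation as Ro
s=r.get_state();print(s['tcp_pos'],s['force'])
print(Ro.from_euler('xyz',s['tool_rot'],degrees=True).as_matrix().round(3))
b=shot('scene','s4.png')['pixels'];w=shot('wrist','w4.png')['pixels']
cv2.imwrite('pics/v4.png',np.hstack([cv2.resize(b[150:384,150:400],(400,374)),cv2.resize(w,(400,374))]))
E
```

```text
[648.58691557 199.9710158   60.84656322] [-0.42999548  0.14896189 -1.23193918]
[[-0.007  0.001 -1.   ]
 [-0.001 -1.    -0.001]
 [-1.     0.001  0.007]]
```

View pics/v4.png

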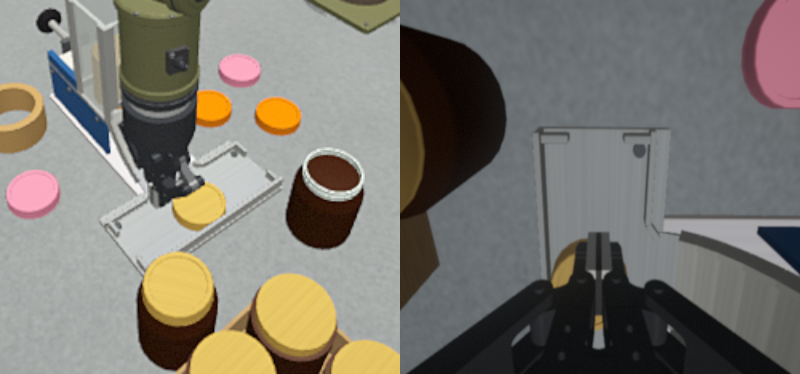

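Scene: the shut fingertips are above the lane just beyond the lid, on its far (+x) side. The wrist view agrees, with the lid edge behind the tips at about (600,320).

Request:
apply_moves([
  [0.5, 0.5, -1.5],
  [0.5, 0.5, -3],
  [0.5, 0.5, -4],
  [0.5, 0.5, -4],
], roll=[0, 0, 0, 0])

```text
clock: 8.5
tcp_pos: [655.0, 205.2, 23.7]
tool_rot: [21.3, 89.8, -158.6]
force: [-0.7, -0.6, -0.6]
width: 0.2
```

Request:
apply_moves([
  [0, 0, -0.9],
  [0, 0, -0.9],
  [-0.8, 0, -0.9],
  [-1.3, 0, -0.9],
  [-1.7, 0, -0.9],
  [-2.1, 0, -0.9],
  [-2.6, 0, -0.9],
  [-3.1, 0, -0.9],
], roll=[0, 0, 0, 0, 0, 0, 0, 0])

```text
clock: 9.3
tcp_pos: [624.9, 205.6, 16.4]
tool_rot: [176.7, 90.0, -3.3]
force: [-0.3, 0.3, 0.2]
width: -0.1
```

Request:
apply_moves([
  [-0.6, 0, 0],
  [-1.2, 0, 0],
  [-1.8, 0, 0],
  [-2.4, 0, 0],
  [-3, 0, 0],
  [-3.6, 0, 0],
  [-4.1, 0, 0],
  [-4.5, 0, 0],
], roll=[0, 0, 0, 0, 0, 0, 0, 0])

```text
clock: 10.1
tcp_pos: [579.7, 205.6, 16.3]
tool_rot: [24.0, 90.0, -156.0]
force: [-0.3, -0.5, -0.2]
width: 0.3
```

```bash
python3 - <<'E'
from h import *
s=r.get_state();print(s['clock'],s['tcp_pos'],s['force'])
a=shot('top','t5.png')['pixels'];b=shot('scene','s5.png')['pixels'];w=shot('wrist','w5.png')['pixels']
cv2.imwrite('pics/v5.png',np.hstack([cv2.resize(b[150:384,150:400],(400,374)),cv2.resize(a[120:260,130:280],(400,374))]))
E
```

```text
10.1 [579.71439705 205.63355534  16.3135659 ] [-0.34734534 -0.45031435 -0.15179629]
```

View pics/v5.png

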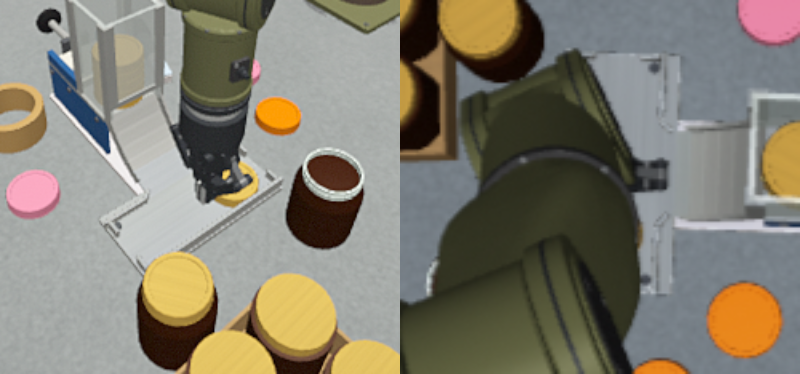

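The lid has been pushed well toward the near end. I'll continue slowly until there is contact force.

Request:
apply_moves([
  [-0.3, 0, 0],
  [-0.6, 0, 0],
  [-0.9, 0, 0],
  [-1.1, 0, 0],
  [-1.1, 0, 0],
], roll=[0, 0, 0, 0, 0])

```text
clock: 10.75
tcp_pos: [568.8, 205.6, 16.3]
tool_rot: [18.0, 90.0, -162.0]
force: [-0.6, -0.3, -0.1]
width: -0.2
```

Request:
apply_moves([
  [-0.15, 0, 0],
  [-0.3, 0, 0],
  [-0.3, 0, 0],
], roll=[0, 0, 0])

```text
clock: 11.05
tcp_pos: [566.0, 205.6, 16.3]
tool_rot: [24.5, 90.0, -155.4]
force: [0.1, 1.2, 1.5]
width: 0.2
```

Request:
apply_moves([
  [-0.1, 0, 0],
  [-0.2, 0, 0],
  [-0.2, 0, 0],
], roll=[0, 0, 0])

```text
clock: 11.35
tcp_pos: [564.3, 205.6, 16.4]
tool_rot: [162.3, 90.0, -17.7]
force: [1.1, -0.8, 0.5]
width: -0.2
```

Request:
apply_moves([
  [-0.1, 0, 0],
  [-0.2, 0, 0],
  [-0.2, 0, 0],
], roll=[0, 0, 0])

```text
clock: 11.65
tcp_pos: [563.7, 205.4, 16.7]
tool_rot: [-176.5, 89.8, 3.5]
force: [3.5, -0.4, 0.0]
width: 0.3
```

The lid is against the stop: motion stalled with 3.5 N. I'll back off in +x, lift, and clear the view.

Request:
apply_moves([
  [0.4, 0, 0],
  [1, 0, 0],
  [2, 0, 0],
  [3, 0, 0],
  [3, 0, 3],
  [3, 0, 7],
  [3, 0, 12],
  [3, 0, 17],
], roll=[0, 0, 0, 0, 0, 0, 0, 0])

```text
clock: 12.45
tcp_pos: [591.3, 205.5, 187.5]
tool_rot: [12.4, 89.8, -167.6]
force: [1.1, 1.0, -0.3]
width: -0.2
```

Request:
apply_moves([
  [-4, -1, 2],
  [-8, -2, 2],
  [-12, -4, 2],
  [-14, -8, 2],
  [-14.5, -12, 2],
  [-15, -17, 2],
  [-15, -22, 2],
  [-15, -27, 2],
], roll=[0, 0, 0, 0, 0, 0, 0, 0])

```text
clock: 13.25
tcp_pos: [441.7, -65.6, 206.4]
tool_rot: [-20.7, 90.0, 159.4]
force: [1.1, -0.4, 0.1]
width: -0.1
```

```bash
python3 - <<'E'
from h import *
a=shot('top','t6.png');b=shot('scene','s6.png')['pixels'];P=pts(a);im=a['pixels']
hsv=cv2.cvtColor(im,cv2.COLOR_BGR2HSV)
m=cv2.inRange(hsv,(15,120,80),(35,255,255));m[:, :195]=0;m[:,228:]=0;m[:140]=0;m[232:]=0
q=P[m>0];q=q[(q[:,2]>15)&(q[:,2]<30)];print(len(q),q.mean(0),q.min(0),q.max(0))
for n,g in {'open':(138,175,208,246,80,130),'tape':(300,348,112,160,35,60),'capped':(140,180,108,148,90,125),'refr':(290,360,225,262,12,50)}.items():
  k=P[g[2]:g[3],g[0]:g[1]].reshape(-1,3);k=k[(k[:,2]>g[4])&(k[:,2]<g[5])];print(n,k.mean(0).round(1))
s=r.get_state();print(s['clock'],s['tcp_pos'],s['force'])
cv2.imwrite('pics/v6.png',np.hstack([cv2.resize(b[120:384,130:400],(400,374)),cv2.resize(im[100:270,130:380],(400,374))]))
E
```

```text
573 [518.33693014 205.94503904  21.89354866] [484.81746907 174.87995053  15.48301015] [550.79457451 234.8125745   29.08237814]
open [482.5 309.8  95.6]
tape [713.7 -70.1  46.8]
capped [711.1 311.2 105.2]
refr [467.1 -37.5  23.2]
13.35 [440.90510904 -72.81407334 206.30148659] [-0.29651861 -0.18620849  0.2717005 ]
```

View pics/v6.png

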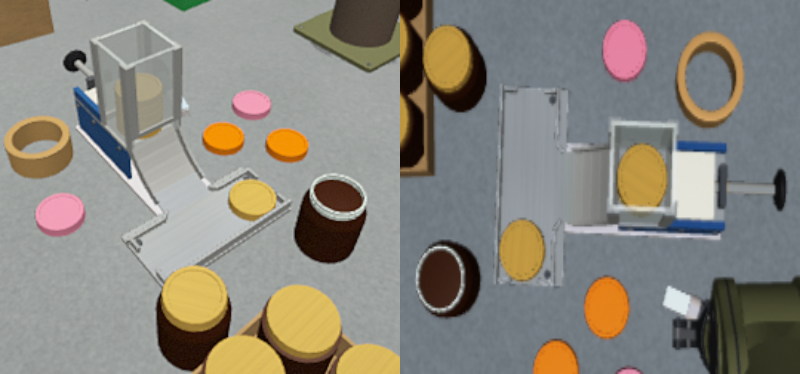

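The lid lies flat against the near stop, with its centre at about (518,206). The jars and tape roll have not moved and the plunger is out. Handing in.

```bash
python3 -c "
from bench import r
print(r.hand_in())"
```

```text
the job is handed in; nothing more can be done
None
```

I fed one gold lid and pushed it against the end stop at the robot's end of the deck (`stop_near`), where the open jar stands. I handed the job in after about 13 s on the robot's clock; it reports no verdict.

- **Plunger:** I pressed it once with the shut fingertips until it stopped moving. The force rose from 8 to 14 N at tool y = -117.6 mm, where I expected the hard stop at about -117. It sprang back fully, and a single lid came down onto the deck.
- **Lid:** I pushed it along the lane until it stalled with 3.5 N against the stop, then backed off and lifted clear. The last picture shows it lying flat. Its edge is at x ≈ 485 mm, and the stop face should be at about 486 mm. Its centre measured about 518 mm against an expected 521 mm, which is roughly the calibration error.
- **Other things:** Both jars and the tape roll measured within 0.2 mm of their first positions, and the other lids appear still in the magazine.
- **Failed check:** The last refractometer measurement was no use, because the arm hid most of it in the top view. Its silver end was still in the same place, and the gripper passed about 17 cm above it.

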